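Aim the outlet elbow of the air manifold and blow it through

ROBOT

A 6-joint arm with a two-finger parallel gripper is mounted at the origin on the work surface. World frame = base frame: x ahead of the robot, y to its left, z up, the work surface at z = 0. Lengths are in mm, angles in rad, forces in N, time in s.
With the tool pointing down it reaches from about 400 to 925 mm from the base axis. Payload 12.5 kg.
Tool frame: the origin (TCP) lies midway between the tips of the shut fingers; the grasp point (between the pads) lies 19 mm behind it; z points along the fingers, y is the direction in which the jaws open and shut (so a half turn about z gives the same grasp; the last joint's range is limited). The gripper opens to 95 mm and grips with 3 to 60 N. Pads are 20 mm wide; open, the fingers measure 119 mm over their backs; the gripper's body (75 mm by 180 mm) begins 59 mm behind the grasp point.
Start: joints at [-1.285, 0.491, 1.559, -0, 1.092, -0.106], TCP at [238.682, -577.649, 214.661] pointing down, gripper open.
Joint ranges: [-3.1, 3.1], [-0.84, 2.19], [0.05, 2.79], [-1.13, 4.28], [0.06, 2.93], [-2.69, 2.69]. Speed limits (rad/s): [2.22, 2.22, 2.79, 3.14, 3.14, 3.14].

INTERFACE

Orientations are given as [roll, pitch, yaw] about the fixed x, y, z axes, in that order (R = Rz(yaw) Ry(pitch) Rx(roll)).
In Python, from cell import * gives the robot as it stands. The module is installed in compiled form; this text tells all that it offers.
- The arm moves only by the tool carry_out, never from a script. Its argument "moves" is a list of rows, each an object of numbers: "dx", "dy", "dz": the shift along the tool's x, y, z in m; "twist": the turn about the tool's z in degrees. A call has 1 to 5 rows; each row is the pose to reach, as a shift and turn from the pose commanded when the call began, along the tool's axes at that moment; what a row does not reach only later rows make up. A row lasts 1/10 s, in which the tool goes at most 50 mm and 8.59 degrees, less where a joint would pass 70% of its speed; a pose out of reach is approached as far as the arm can. A call with a gripper value outside its range is refused whole. "grip" is the finger opening in m, from 0 to 0.0951, set as the call begins (left out, the last holds). The fingers move at their own pace and stop on an object; the grip force is fixed at half the most. Time passes only in rows, so rows that repeat a pose let the fingers close. It gives the time, the measured TCP pose, the force and the opening at its end, in the units of the state.
- state(): the state, without advancing time (a new reading comes with each control period).
- read_camera(name): name is "scene" or "side" or "wrist"; returns (picture, depth): 384x512x3 uint8, red, green, blue; 384x512 float32, mm along the optical axis (not along the pixel's ray), 0 where there is no reading.
- camera_info(name): a dict with "mtx" (3x3 intrinsics, pixels), "R" (3x3) and "t" (3): a world point X has camera coordinates R X + t. Camera axes: x right, y down, z forward; pixel columns grow to the right and rows downward; lengths in mm; the calibration is good to about 2 mm. A picture is of the moment at which its call begins: read the wrist's pose just before it. camera_info takes no time and is no camera call; for the wrist camera it gives the pose at the moment of the call.
- job_done(): hands the job in, once; it reports no verdict.
The state is a dict: "t": time; "joints": joint angles; "qvel": joint speeds; "tau": joint torques, N m; "eef_pos": TCP position; "tcp_rot": TCP orientation; "ft_force": force on the tool from outside, world axes, zero at the start; "moment": the same for the moment, N m; "opening": opening from 0.0 (shut) to 1.0 (fully open).
Only numpy, scipy, OpenCV 4.12 (cv2) and the standard library are available. Lean on these libraries where they do the work, as an engineer would, in place of code of your own. Each camera call takes 0.05 s, during which the arm holds its last target. There are 200 camera calls.

TASK

The brass elbow is already started on its taped thread on the air manifold: screw it further on, clockwise seen from above, by its hose tail until the tail first comes round to point straight through the ring of the pipe clip, and do not run past, because a taped thread must not be backed off. Then blow the outlet through: push the spring-centred valve lever over to its stop towards the elbow, hold it there for a good second and let it spring back upright. Leave the tools and loose parts on the bench where they lie.

Things in the scene. Friction and masses are not known exactly. Their poses are not given: they have to be found in the camera images.
- elbow_axis (a point): bend of the brass elbow, on the vertical axis of the stub it turns on, 118 mm up. The level outlet leg runs along this point's +x: socket 29 mm across (rim 34) to 30 mm out, hex nut (27 mm over corners) to 39 mm, ribbed hose tail 18 mm across to 80 mm. The leg below is 29 mm across, 30 mm long. The manifold bar's top is at 52 mm, its port plugs reach 63 mm: the space round and under the tail is free.
- elbow_tip (a point): centre of the open end of the elbow's hose tail, 80 mm out from elbow_axis, at the same height; it travels round the stub as the elbow turns.
- elbow (a joint): turn of the elbow on the stub, rad; grows as it is screwed on, clockwise from above, sinking 1.8 mm a turn. 0: tail square to the bar (along +x of station). At the start 1.4 to 4.7 rad are still to turn to the clip. The taped thread is stiff, 0.28 N m (about 5 N at the tail), and stays where it is left.
- station: the air station, bolted down: aluminium manifold bar (40 x 200 mm) with the elbow near one end, a lever valve (52 x 94 mm, 72 mm high) at the other. Origin on the bench; +y runs along the bar from elbow to lever, the elbow's stub at y = -90 mm, the lever at y = +105 mm, both at x = 0. A dial gauge, 54 mm high, stands out 57 mm on the -x side.
- clip_ring (a point): centre of the ring of the steel pipe clip, which stands on a threaded post on the bench 160 mm from the stub's axis; the ring's centre is 118 mm up, level with the elbow's outlet. The ring is 18 mm long, 25 mm inside, 31 mm outside, with two screw ears; its opening faces the stub (+x of this point looks away from the stub).
- lever_knob (a point): centre of the black ball knob, 30 mm across, on the valve lever; upright it is 136 mm above the bench. The lever is a 10 mm steel rod, the knob's centre 70 mm above its pivot.
- lever (a joint): tilt of the valve lever in rad: 0 upright (spring-centred), positive leaning towards the elbow, stop at 0.42. The spring takes 1.5 N m per rad, about 9 N on the knob at the stop; let go, it returns upright.
- wrench: steel wrench, 190 mm, lying on the bench in front of the manifold; origin at its middle.
- tape: white roll of thread tape, 58 mm across, 13 mm high; origin under its centre.
- spare_plug: spare brass plug, hex head 27 mm over corners, 23 mm high; origin under its centre.
- driver: screwdriver with orange handle, 200 mm, behind the valve; origin under its middle.
- pliers: orange-handled pliers, 150 mm, beside the manifold; origin at their pivot.
- oil: grey oil bottle, 52 mm across, 130 mm high, at the left; origin under its centre.
Not all that is in view belongs to the job. Leave any green look-alike of the part that bears clip_ring alone.

How it is judged (in metres and radians):
On the way, in this order (a step that is already met when the one before it is completed fails the run):
1. the elbow's tail points through the ring of the clip and the elbow stands still (x of clip_ring in the frame of elbow_axis above 0.1 m and y of clip_ring in the frame of elbow_axis between -0.012 and 0.012 m and velocity of joint elbow between -0.05 and 0.05 rad/s), for 0.2 s.
2. the lever is held over towards the elbow, tilted more than 0.33 rad of its 0.42 (value of joint lever above 0.33 rad), for 0.8 s.
At the end, for the whole second after the job is handed in: The line of the elbow's outlet passes within 12 mm of the centre of the clip's ring (inside the ring), the elbow at rest, and the lever is back upright within 0.06 rad (all of step 1 and value of joint lever between -0.06 and 0.06 rad); the robot touches nothing.
It fails at once if the tail runs past the clip, its line more than 22 mm beyond the ring's centre clockwise (or is brought to the clip the wrong way round, by unscrewing) (x of clip_ring in the frame of elbow_axis above 0.04 m and y of clip_ring in the frame of elbow_axis above 0.022 m).
It fails at once if a tool or loose part on the bench is shifted by more than 30 mm (distance of any of wrench, tape, spare_plug, driver, pliers, oil from where it was at the start of the episode above 0.03 m).
It also fails if it takes over 64 s, if anything falls off the work surface, if the arm or the gripper's body presses on something with over 40 N, if the wrist force passes 120 N, or if a joint passes its speed limit or range.

## Working session

There is one attempt and no reset: what is moved stays moved. The work goes in short steps, Python scripts to look and compute and a tool call to move; the robot and the scene stay as the last step left them, time stands still between calls to the robot, and variables do not carry over. Pictures are saved under pics/ and viewed, about 8 in all and at most 12, crops included, and the job is handed in when it is done.

Besides the shell and the picture viewer there is one more tool, called after ">>>" as name(argument=value, ...) on one line, values as JSON. carry_out: Moves the arm, as the interface text tells. Its arguments: {"type":"object","properties":{"moves":{"type":"array","items":{"type":"object","properties":{"dx":{"type":"number"},"dy":{"type":"number"},"dz":{"type":"number"},"twist":{"type":"number"}}}},"grip":{"type":"number"}},"required":["moves"]}

```bash
mkdir -p pics; cat > h.py <<'E'
from cell import *
import numpy as np, cv2
def ray(name,u,v,ci=None):
    c=ci or camera_info(name); K=np.array(c["mtx"]);R=np.array(c["R"]);t=np.array(c["t"])
    return -R.T@t, R.T@np.linalg.inv(K)@np.array([u,v,1.0])
def onplane(name,u,v,z,ci=None):
    o,d=ray(name,u,v,ci); return o+d*(z-o[2])/d[2]
def cloud(name,depth,ci=None):
    c=ci or camera_info(name); K=np.array(c["mtx"]);R=np.array(c["R"]);t=np.array(c["t"])
    v,u=np.mgrid[:384,:512]; P=np.stack([u,v,np.ones_like(u)],-1).reshape(-1,3)@np.linalg.inv(K).T*depth.reshape(-1,1)
    return ((P-t)@R).reshape(384,512,3)
E
python3 - <<'E'
from h import *
ims=[]
for n in("scene","side"):
    im,d=read_camera(n); np.savez(f"{n}.npz",im=im,d=d); cv2.imwrite(f"pics/{n}.png",im[:,:,::-1].repeat(1,0)); ims.append(im)
    c=camera_info(n); print(n,-np.array(c["R"]).T@c["t"],(np.array(c["R"])[2]).round(2))
s=state(); print(s)
E
```

```text
scene [1208.15350344  502.24542764  655.41824384] [-0.69 -0.44 -0.57]
side [ 418.03700826 -433.94724491  745.22326895] [ 0.13  0.63 -0.77]
{'t': 0.1, 'joints': array([-1.28459533e+00,  4.91521500e-01,  1.55939410e+00,  5.95827010e-06,
        1.09170144e+00, -1.05613799e-01]), 'qvel': array([ 1.30082564e-04, -1.00938305e-03, -9.14984563e-04,  5.94916810e-04,
       -2.04747732e-03, -4.07193524e-05]), 'tau': array([ 2.74296210e-03, -6.13624263e+01, -2.58606988e+01,  6.94136764e-02,
        4.69950575e-02, -4.54243730e-05]), 'eef_pos': array([ 238.61908549, -577.42029896,  214.10445406]), 'tcp_rot': array([-3.14057453e+00, -1.13243490e-04,  3.91811990e-01]), 'ft_force': array([-0.03566473, -0.54005156,  0.0138788 ]), 'moment': array([ 0.05328454,  0.01661205, -0.0330032 ]), 'opening': 1.0020647265535896}
```

View pics/scene.png

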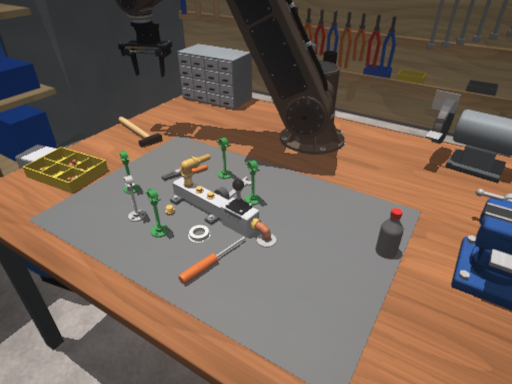

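View pics/side.png

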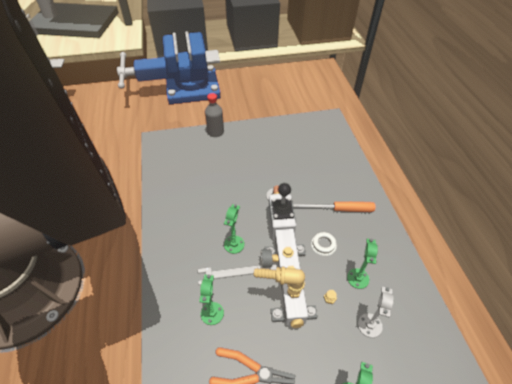

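The scene view shows the elbow bend at (187,165) with its tail towards (208,158), the grey clip's ring at (130,183), four green look-alikes at (125,157), (223,145), (253,168) and (153,195), and the knob at (238,184). In the side view the bend is at (292,275), the tail end at (258,273), the grey ring at (386,298), the green clips at (233,215), (207,285), (370,250) and (363,372), and the knob at (285,189). Only the grey clip is steel, so I choose that one.

```bash
python3 - <<'E'
from h import *
crops=[]
for n,bx in (("scene",(110,135,265,235)),("side",(240,170,410,345))):
    f=np.load(n+".npz"); im,d=f["im"],f["d"]; P=cloud(n,d); hsv=cv2.cvtColor(im,cv2.COLOR_RGB2HSV).astype(int)
    z=P[...,2]; ok=d>0
    br=ok&(z>95)&(z<140)&(hsv[...,0]>10)&(hsv[...,0]<28)&(hsv[...,1]>110)
    reg=np.zeros_like(br); reg[bx[1]:bx[3],bx[0]:bx[2]]=1; br&=reg
    q=P[br]; print(n,"brass",len(q),q.min(0).round(),q.max(0).round())
    top=q[q[:,2]>118]; c,vt=top.mean(0),np.linalg.svd(top[:,:2]-top[:,:2].mean(0))[2][0]; print(" mean",c.round(1),"dir",vt.round(3))
    s=(top[:,:2]-c[:2])@vt; print(" ends",(c[:2]+vt*s.min()).round(1),(c[:2]+vt*s.max()).round(1))
    gr=ok&(hsv[...,1]<50)&reg&(z>95)&(z<150)
    k,l,st,ce=cv2.connectedComponentsWithStats(gr.astype(np.uint8))
    for i in range(1,k):
        if st[i,4]>15: 
            q=P[l==i]; print(" grey",st[i],ce[i].round(),q.min(0).round(),q.max(0).round(),im[l==i].mean(0).round())
    dk=ok&(im.max(2)<60)&reg&(z>100)&(z<160)
    q=P[dk]; print(" dark",len(q),np.median(q,0).round(1),q.max(0).round(1))
    x0,y0,x1,y1=bx; crops.append(cv2.resize(im[y0:y1,x0:x1],(int((x1-x0)*500/(y1-y0)),500),interpolation=2)[:,:,::-1])
c=np.hstack(crops); c=cv2.resize(c,None,fx=min(1,800/c.shape[1]),fy=min(1,800/c.shape[1])); cv2.imwrite("pics/c1.png",c)
E
```

```text
scene brass 289 [ 393. -348.   95.] [ 625. -101.  133.]
 mean [ 535.4 -125.3  125.1] dir [ 0.98  -0.198]
 ends [394.2 -96.8] [ 573.7 -133. ]
 grey [123 175  12  15 109] [128. 182.] [ 687. -240.   95.] [ 718. -188.  133.] [150. 148. 146.]
 grey [232 179  12  20 142] [238. 187.] [570.  42.  95.] [596.  71. 149.] [66. 64. 63.]
 dark 78 [588.2  62.5 140.6] [596.3  70.9 150.4]
side brass 76 [ 481. -153.   98.] [565.  50. 139.]
 mean [ 523.3 -133.3  123.4] dir [-0.032 -0.999]
 ends [529.2  51. ] [ 522.7 -152. ]
 grey [279 182  12  22 158] [284. 191.] [566.  38.  95.] [592.  64. 150.] [83. 81. 79.]
 grey [377 286  16  31 359] [385. 301.] [ 677. -241.   95.] [ 716. -187.  135.] [186. 183. 178.]
 dark 27 [573.5  42.6 139.7] [586.9  50.  147.5]
```

View pics/c1.png

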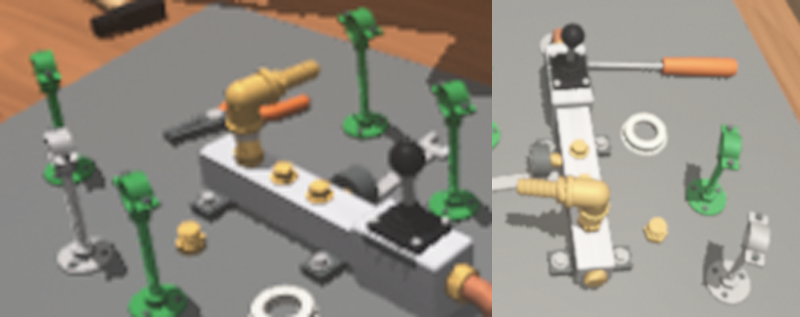

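The crop confirms it: the plain steel clip is left of the green ones, and its ring faces the stub. The knob and bend are also clear. I'll move over the station for a wrist view.

>>> carry_out(moves=[{"dx": 0.36,"dy": -0.14,"dz": -0.19},{"dx": 0.36,"dy": -0.14,"dz": -0.19},{"dx": 0.36,"dy": -0.14,"dz": -0.19},{"dx": 0.36,"dy": -0.14,"dz": -0.19},{"dx": 0.36,"dy": -0.14,"dz": -0.19}], grip=0)

```text
schema error: expected keys dx, dy, dz, twist
```

>>> carry_out(moves=[{"dx": 0.18,"dy": -0.08,"dz": -0.08},{"dx": 0.18,"dy": -0.08,"dz": -0.08},{"dx": 0.18,"dy": -0.08,"dz": -0.08},{"dx": 0.18,"dy": -0.08,"dz": -0.08},{"dx": 0.18,"dy": -0.08,"dz": -0.08}])

```text
schema error: expected keys dx, dy, dz, twist
```

```bash
python3 - <<'E'
from h import *
s=state(); print(s["t"],s["eef_pos"],s["tcp_rot"],s["joints"])
c=camera_info("wrist"); im,d=read_camera("wrist"); np.savez("w1.npz",im=im,d=d,**{k:np.array(c[k]) for k in("mtx","R","t")}); cv2.imwrite("pics/w1.png",im[:,:,::-1])
print(-np.array(c["R"]).T@c["t"],c["R"])
E
```

```text
0.1 [ 238.61908549 -577.42029896  214.10445406] [-3.14057453e+00 -1.13243490e-04  3.91811990e-01] [-1.28459533e+00  4.91521500e-01  1.55939410e+00  5.95827010e-06
  1.09170144e+00 -1.05613799e-01]
[ 303.85276293 -549.11584685  385.62915643] [[ 0.38280161 -0.92383005  0.00098337]
 [-0.89418548 -0.37025006  0.25168873]
 [-0.23215352 -0.09722617 -0.96780774]]
```

View pics/w1.png

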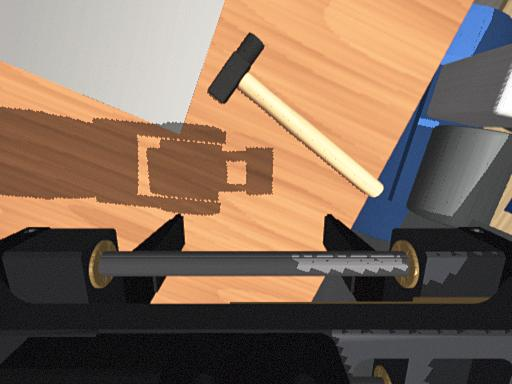

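>>> carry_out(moves=[{"dx": 0.42,"dy": -0.22,"dz": -0.12,"twist": 0},{"dx": 0.42,"dy": -0.22,"dz": -0.12,"twist": 0},{"dx": 0.42,"dy": -0.22,"dz": -0.12,"twist": 0},{"dx": 0.42,"dy": -0.22,"dz": -0.12,"twist": 0},{"dx": 0.42,"dy": -0.22,"dz": -0.12,"twist": 0}], grip=0)

```text
t: 0.65
eef_pos: [395.0, -390.1, 276.4]
tcp_rot: [-3.141, 0.0, 0.392]
ft_force: [2.0, -0.1, 0.4]
opening: 0.64
```

>>> carry_out(moves=[{"dx": 0.2,"dy": -0.1,"dz": -0.06,"twist": 0},{"dx": 0.2,"dy": -0.1,"dz": -0.06,"twist": 0},{"dx": 0.2,"dy": -0.1,"dz": -0.06,"twist": 0},{"dx": 0.2,"dy": -0.1,"dz": -0.06,"twist": 0},{"dx": 0.2,"dy": -0.1,"dz": -0.06,"twist": 0}])

```text
t: 1.15
eef_pos: [542.4, -220.4, 336.8]
tcp_rot: [3.141, -0.001, 0.394]
ft_force: [0.5, -1.2, -0.3]
opening: 0.216
```

```bash
python3 - <<'E'
from h import *
s=state(); print(s["t"],s["eef_pos"],s["tcp_rot"],s["joints"])
c=camera_info("wrist"); im,d=read_camera("wrist"); np.savez("w1.npz",im=im,d=d,**{k:np.array(c[k]) for k in("mtx","R","t")}); cv2.imwrite("pics/w1.png",im[:,:,::-1])
print(-np.array(c["R"]).T@c["t"])
E
```

```text
1.15 [ 542.4479831  -220.35854689  336.83935215] [ 3.14107408e+00 -7.68836905e-04  3.93504354e-01] [-4.98785759e-01  3.35927059e-01  1.48113691e+00  2.81630779e-04
  1.32364243e+00  6.78437635e-01]
[ 607.44679481 -191.73577136  508.36870705]
```

View pics/w1.png

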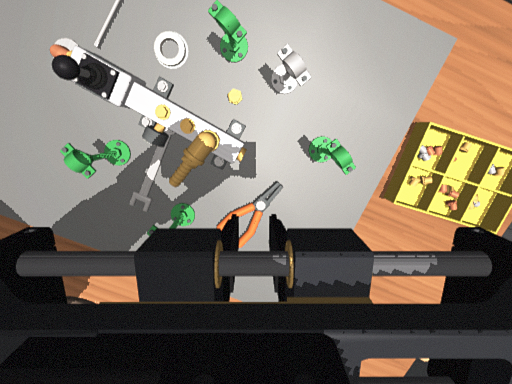

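The wrist view shows the bend at (208,140), the tail end at (176,183), the steel ring at (293,60) and the knob at (66,67). I'll measure these with the depth image.

```bash
python3 - <<'E'
from h import *
f=np.load("w1.npz"); im,d=f["im"],f["d"]; ci={k:f[k] for k in("mtx","R","t")}; P=cloud("wrist",d,ci); z=P[...,2]
hsv=cv2.cvtColor(im,cv2.COLOR_RGB2HSV).astype(int)
box=np.zeros(z.shape,bool); box[120:195,160:225]=1
br=box&(hsv[...,0]>10)&(hsv[...,0]<28)&(hsv[...,1]>100)&(z>108)&(z<145)
q=P[br]; print(len(q),np.percentile(q[:,2],[5,50,95]).round(1))
(cx,cy),(w,h),a=cv2.minAreaRect(q[:,:2].astype(np.float32)); print("rect",cx,cy,w,h,a)
print(cv2.boxPoints(((cx,cy),(w,h),a)).round(1))
ln=cv2.fitLine(q[:,:2].astype(np.float32),cv2.DIST_HUBER,0,.01,.01).ravel(); print("line",ln, np.degrees(np.arctan2(ln[1],ln[0])))
s=(q[:,:2]-ln[2:])@ln[:2]
for a in np.arange(-70,70,8):
    m=(s>a)&(s<a+8)
    if m.sum()>3:
        t=(q[m][:,:2]-ln[2:])@[-ln[1],ln[0]]; print(a,m.sum(),t.min().round(1),t.max().round(1),q[m][:,2].max().round(1), (ln[2:]+(a+4)*ln[:2]).round(0))
box[:]=0; box[35:100,262:320]=1
g=box&(hsv[...,1]<60)&(z>95)&(z<150); q=P[g]; print("ring",len(q),q.min(0).round(1),q.max(0).round(1),q.mean(0).round(1))
np.save("ring.npy",q)
for lo in range(95,150,5):
    m=(q[:,2]>lo)&(q[:,2]<=lo+5); 
    if m.any(): print(lo,m.sum(),q[m].min(0).round(0),q[m].max(0).round(0),q[m].mean(0).round(0))
box[:]=0; box[45:85,45:90]=1
k=box&(im.max(2)<70)&(z>138); q=P[k]; print("knob",len(q),q.mean(0).round(1),q.max(0).round(1))
A=np.c_[2*q,np.ones(len(q))]; x=np.linalg.lstsq(A,(q**2).sum(1),rcond=None)[0]; print("sphere",x[:3].round(1),np.sqrt(x[3]+x[:3]@x[:3]))
bx=im[20:220,30:330]; cv2.imwrite("pics/c2.png",cv2.resize(bx,None,fx=2.66,fy=2.66,interpolation=2)[:,:,::-1])
E
```

```text
1010 [123.5 129.8 135.7]
rect 525.8411865234375 -128.7935028076172 31.613370895385742 92.83360290527344 67.57938385009766
[[ 476.9 -125.7]
 [ 562.7 -161.1]
 [ 574.8 -131.9]
 [ 489.   -96.5]]
line [ 9.5221061e-01 -3.0544233e-01  5.2958093e+02 -1.3081633e+02] -17.784777
-54 20 -6.5 6.9 129.2 [ 482. -116.]
-46 64 -7.4 8.7 130.7 [ 490. -118.]
-38 61 -8.0 9.5 130.1 [ 497. -120.]
-30 59 -7.6 9.1 129.9 [ 505. -123.]
-22 60 -7.4 8.6 130.0 [ 512. -125.]
-14 71 -10.7 12.5 134.3 [ 520. -128.]
-6 90 -14.5 16.3 137.2 [ 528. -130.]
2 130 -15.7 15.9 138.0 [ 535. -133.]
10 113 -13.0 15.1 136.4 [ 543. -135.]
18 111 -13.0 13.9 136.5 [ 551. -138.]
26 113 -13.3 14.1 136.5 [ 558. -140.]
34 110 -11.6 13.3 135.2 [ 566. -142.]
42 8 -2.5 4.1 123.4 [ 573. -145.]
ring 685 [ 677.7 -239.7   98.1] [ 717.2 -186.9  136.6] [ 696.5 -212.9  125.9]
95 1 [ 690. -210.   98.] [ 690. -210.   98.] [ 690. -210.   98.]
100 2 [ 689. -211.  104.] [ 690. -209.  104.] [ 689. -210.  104.]
105 49 [ 686. -218.  106.] [ 697. -200.  110.] [ 692. -210.  108.]
110 21 [ 684. -220.  110.] [ 697. -199.  115.] [ 691. -210.  112.]
115 10 [ 681. -227.  116.] [ 709. -187.  120.] [ 693. -206.  118.]
120 226 [ 678. -240.  120.] [ 717. -187.  125.] [ 697. -213.  122.]
125 114 [ 684. -235.  125.] [ 711. -192.  130.] [ 698. -213.  127.]
130 217 [ 685. -227.  130.] [ 710. -200.  135.] [ 697. -214.  133.]
135 45 [ 689. -220.  135.] [ 706. -204.  137.] [ 697. -213.  136.]
knob 465 [580.1  48.3 149.9] [607.4  65.5 508.4]
sphere [594.2 -47.2 341.9] 218.8945750859739
```

View pics/c2.png

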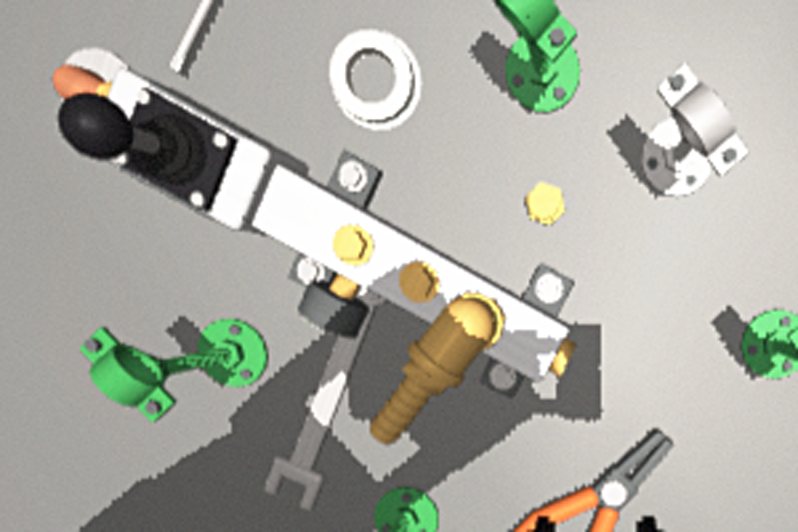

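```bash
cat >> h.py <<'E'
C=np.array([556,-139.5]); CL=np.radians(-27.5)
def go(x,y,z,yaw):
    s=state(); p=s["eef_pos"]; w=s["tcp_rot"][2]; e=np.array([x,y,z])-p
    tw=-(np.degrees(yaw-w)+180)%360-180
    print("t",round(s["t"],2),"at",p.round(1),round(np.degrees(w),1),"j6",s["joints"][5].round(2),"F",s["ft_force"].round(1))
    print("dx %.4f dy %.4f dz %.4f twist %.1f"%((e[0]*np.cos(w)+e[1]*np.sin(w))/1000,(e[0]*np.sin(w)-e[1]*np.cos(w))/1000,-e[2]/1000,tw))
def behind(deg,off,z=100,r=60):
    a=np.radians(deg); t=C+r*np.array([np.cos(a),np.sin(a)])+off*np.array([-np.sin(a),np.cos(a)]); print("target",t.round(1)); go(t[0],t[1],z,a)
E
python3 - <<'E'
from h import *
f=np.load("w1.npz"); im,d=f["im"],f["d"]; ci={k:f[k] for k in("mtx","R","t")}; P=cloud("wrist",d,ci)
hsv=cv2.cvtColor(im,cv2.COLOR_RGB2HSV).astype(int)
g=((abs(hsv[...,0]-70)<20)&(hsv[...,1]>120)&(P[...,2]>95)).astype(np.uint8)
k,l,st,ce=cv2.connectedComponentsWithStats(g)
for i in range(1,k):
    if st[i,4]>20: q=P[l==i]; print("green",ce[i].round(),q.min(0).round(),q.max(0).round(), "r",np.linalg.norm(q[:,:2]-C,axis=1).min().round())
behind(162,35,110)
E
```

```text
green [227.  22.] [ 607. -192.  107.] [727. -87. 508.] r 73.0
green [341. 156.] [ 594. -352.  107.] [ 632. -192.  508.] r 73.0
green [ 78. 160.] [ 442. -192.   96.] [607.  48. 508.] r 73.0
green [153. 228.] [ 397. -114.  120.] [ 407. -104.  123.] r 152.0
target [ 488.1 -154.2]
t 1.2 at [ 544.4 -218.3  337.7] 22.6 j6 0.68 F [-0.7  3.1 -0.4]
dx -0.0273 dy -0.0808 dz 0.2277 twist -139.4
```

>>> carry_out(moves=[{"dx": -0.027,"dy": -0.081,"dz": 0.12,"twist": -42},{"dx": -0.027,"dy": -0.081,"dz": 0.12,"twist": -42},{"dx": -0.027,"dy": -0.081,"dz": 0.12,"twist": -42},{"dx": -0.027,"dy": -0.081,"dz": 0.12,"twist": -42},{"dx": -0.027,"dy": -0.081,"dz": 0.12,"twist": -42}])

```text
t: 1.7
eef_pos: [484.1, -157.7, 215.0]
tcp_rot: [-3.139, 0.0, 1.132]
ft_force: [0.3, -0.2, -0.1]
opening: 0.002
```

>>> carry_out(moves=[{"dx": 0,"dy": 0,"dz": 0,"twist": -42},{"dx": 0,"dy": 0,"dz": 0,"twist": -42},{"dx": 0,"dy": 0,"dz": 0,"twist": -42},{"dx": 0,"dy": 0,"dz": 0,"twist": -42},{"dx": 0,"dy": 0,"dz": 0,"twist": -42}])

```text
t: 2.2
eef_pos: [484.8, -158.4, 215.8]
tcp_rot: [-3.141, -0.0, 1.864]
ft_force: [0.2, -0.7, 0.2]
opening: 0.005
```

>>> carry_out(moves=[{"dx": 0,"dy": 0,"dz": 0,"twist": -42},{"dx": 0,"dy": 0,"dz": 0,"twist": -42},{"dx": 0,"dy": 0,"dz": 0,"twist": -42},{"dx": 0,"dy": 0,"dz": 0,"twist": -42},{"dx": 0,"dy": 0,"dz": 0,"twist": -42}])

```text
t: 2.7
eef_pos: [484.8, -158.4, 215.8]
tcp_rot: [-3.141, -0.0, 2.597]
ft_force: [-0.2, -0.3, -0.2]
opening: 0.003
```

>>> carry_out(moves=[{"dx": 0,"dy": 0,"dz": 0,"twist": -8.5},{"dx": 0,"dy": 0,"dz": 0,"twist": -13.4},{"dx": 0,"dy": 0,"dz": 0,"twist": -13.4},{"dx": 0,"dy": 0,"dz": 0,"twist": -13.4}])

```text
t: 3.1
eef_pos: [484.9, -158.4, 215.9]
tcp_rot: [-3.142, -0.0, 2.822]
ft_force: [-0.4, 0.2, -0.6]
opening: 0.002
```

```bash
python3 - <<'E'
from h import *
behind(162,35,102)
im,d=read_camera("side"); cv2.imwrite("pics/s2.png",cv2.resize(im[150:370,180:420],None,fx=2.5,fy=2.5)[:,:,::-1])
E
```

```text
target [ 488.1 -154.2]
t 3.1 at [ 484.9 -158.4  215.9] 161.7 j6 -1.7 F [-0.4  0.2 -0.6]
dx -0.0018 dy 0.0050 dz 0.1139 twist -0.3
```

View pics/s2.png

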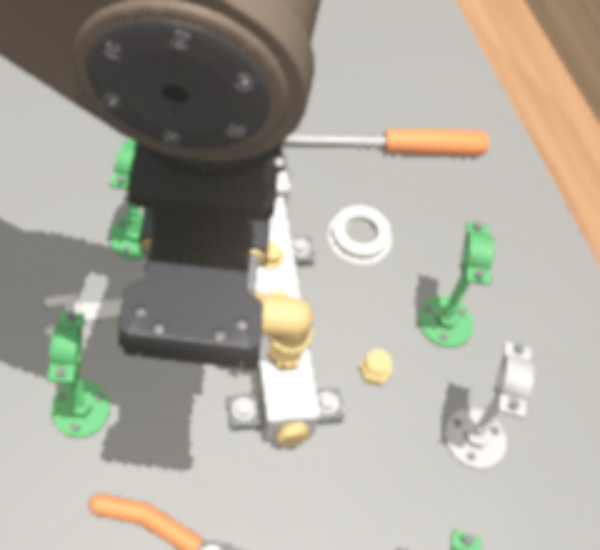

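The gripper is over the tail's trailing side (its -y side). I'll lower it, then feel for contact.

>>> carry_out(moves=[{"dx": 0,"dy": 0,"dz": 0.05,"twist": 0},{"dx": 0,"dy": 0,"dz": 0.09,"twist": 0},{"dx": 0,"dy": 0,"dz": 0.114,"twist": 0},{"dx": 0,"dy": 0,"dz": 0.114,"twist": 0}])

```text
t: 3.55
eef_pos: [483.6, -157.9, 99.4]
tcp_rot: [3.141, -0.005, 2.823]
ft_force: [-0.6, 0.0, -0.2]
opening: 0.006
```

>>> carry_out(moves=[{"dx": 0,"dy": 0.006,"dz": 0,"twist": 0},{"dx": 0,"dy": 0.01,"dz": 0,"twist": 0},{"dx": 0,"dy": 0.014,"dz": 0,"twist": 0},{"dx": 0,"dy": 0.014,"dz": 0,"twist": 0}])

```text
t: 3.95
eef_pos: [489.8, -144.7, 103.0]
tcp_rot: [-3.141, 0.002, 2.825]
ft_force: [-0.5, 0.3, -0.6]
opening: 0.001
```

>>> carry_out(moves=[{"dx": 0,"dy": 0.004,"dz": 0,"twist": 0},{"dx": 0,"dy": 0.007,"dz": 0,"twist": 0},{"dx": 0,"dy": 0.01,"dz": 0,"twist": 0},{"dx": 0,"dy": 0.01,"dz": 0,"twist": 0}])

```text
t: 4.35
eef_pos: [492.5, -135.4, 102.0]
tcp_rot: [-3.141, 0.0, 2.825]
ft_force: [0.1, -0.2, 0.1]
opening: 0.009
```

>>> carry_out(moves=[{"dx": 0,"dy": 0.004,"dz": 0,"twist": 0},{"dx": 0,"dy": 0.008,"dz": 0,"twist": 0}])

```text
t: 4.55
eef_pos: [494.2, -128.1, 101.8]
tcp_rot: [-3.141, -0.001, 2.825]
ft_force: [-4.5, -4.4, 2.1]
opening: 0.002
```

```bash
python3 - <<'E'
from h import *
behind(162,10,102)
im,d=read_camera("wrist"); im2,_=read_camera("scene")
a=cv2.resize(im,(533,400)); b=cv2.resize(im2[135:235,150:250],(267,267)); b=np.vstack([b,np.zeros((133,267,3),np.uint8)])
cv2.imwrite("pics/w3.png",np.hstack([a,b])[:,:,::-1])
E
```

```text
target [ 495.8 -130.5]
t 4.55 at [ 494.2 -128.1  101.8] 161.8 j6 -1.64 F [-4.5 -4.4  2.1]
dx -0.0023 dy -0.0017 dz -0.0002 twist -0.2
```

View pics/w3.png

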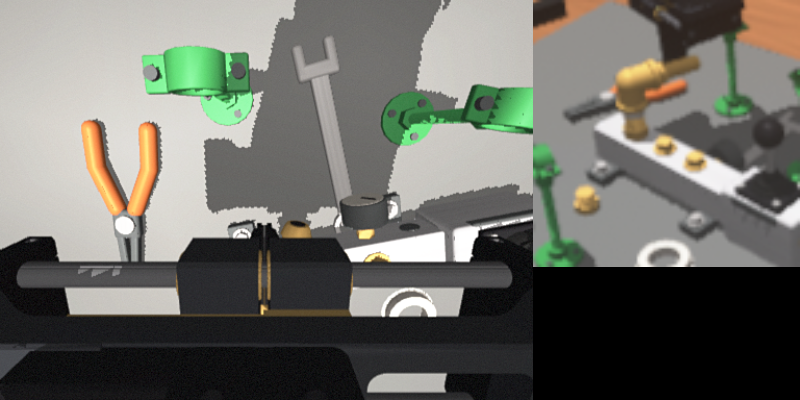

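The wrist view shows the tail end at about (283,219) in full-size pixels, just ahead of the fingers at (254,225). I'll cast rays to see where the tail is relative to the fingers.

```bash
python3 - <<'E'
from h import *
for u in(270,283,297): print(onplane("wrist",u,219,118))
p=onplane("wrist",283,219,118)[:2]-C; print(np.linalg.norm(p),np.degrees(np.arctan2(p[1],p[0])))
print(onplane("wrist",252,225,102))
im,d=read_camera("scene"); P=cloud("scene",d); hsv=cv2.cvtColor(im,cv2.COLOR_RGB2HSV).astype(int); z=P[...,2]
r=np.linalg.norm(P[...,:2]-C,axis=2)
m=(hsv[...,0]>10)&(hsv[...,0]<28)&(hsv[...,1]>100)&(z>112)&(z<145)&(r<95)
q=P[m]; rr=r[m]; 
for lo in(0,15,30,45,60,75):
    k=(rr>=lo)&(rr<lo+15); c=q[k].mean(0); print(lo,k.sum(),c.round(1),np.degrees(np.arctan2(c[1]-C[1],c[0]-C[0])).round(1))
E
```

```text
[ 485.19712111 -112.72839822  118.        ]
[ 487.68136884 -105.10102862  118.        ]
[490.35613978 -96.88869682 118.        ]
76.49002939087471 153.2743836633146
[ 491.47846123 -126.6064453   102.        ]
0 56 [ 560.  -133.7  126.7] 55.4
15 85 [ 552.8 -124.7  122.3] 102.3
30 36 [ 530.3 -114.5  122.8] 135.8
45 28 [ 510.8 -113.8  121.6] 150.4
60 27 [ 499.  -105.2  121.7] 149.0
75 4 [491.4 -99.5 122.6] 148.2
```

The tail now stands near 152.5°, about 10° on, and contact is about 18 mm from tail line to TCP. I'll align the tool with the tail, then follow the arc.

```bash
python3 - <<'E'
from h import *
behind(150,18.4,102)
E
```

```text
target [ 494.8 -125.4]
t 4.7 at [ 494.4 -127.8  101.9] 161.9 j6 -1.64 F [-3.4 -2.3  1.4]
dx 0.0003 dy 0.0024 dz -0.0001 twist 11.9
```

>>> carry_out(moves=[{"dx": 0,"dy": 0.001,"dz": 0,"twist": 6},{"dx": 0,"dy": 0.002,"dz": 0,"twist": 11.9},{"dx": 0,"dy": 0.002,"dz": 0,"twist": 11.9}])

```text
t: 5.0
eef_pos: [495.0, -126.0, 101.8]
tcp_rot: [-3.141, -0.001, 2.615]
ft_force: [-3.2, -1.7, -0.5]
opening: 0.006
```

>>> carry_out(moves=[{"dx": 0.002,"dy": 0.0085,"dz": 0,"twist": 8},{"dx": 0.0027,"dy": 0.0173,"dz": 0,"twist": 16},{"dx": 0.0023,"dy": 0.026,"dz": 0,"twist": 24},{"dx": 0.0006,"dy": 0.0346,"dz": 0,"twist": 32},{"dx": -0.0022,"dy": 0.0429,"dz": 0,"twist": 40}])

```text
t: 5.5
eef_pos: [518.0, -89.4, 101.6]
tcp_rot: [-3.139, -0.002, 1.916]
ft_force: [-4.7, -0.5, 0.5]
opening: 0.007
```

```bash
cat > tail.py <<'E'
from h import *
im,d=read_camera("scene"); P=cloud("scene",d); hsv=cv2.cvtColor(im,cv2.COLOR_RGB2HSV).astype(int); z=P[...,2]
r=np.linalg.norm(P[...,:2]-C,axis=2)
m=(hsv[...,0]>10)&(hsv[...,0]<28)&(hsv[...,1]>100)&(z>112)&(z<145)&(r<95)
q=P[m]; rr=r[m]
for lo in(30,45,60,75):
    k=(rr>=lo)&(rr<lo+15)
    if k.sum(): c=q[k].mean(0); print(lo,k.sum(),c.round(1),np.degrees(np.arctan2(c[1]-C[1],c[0]-C[0])).round(1))
p=state()["eef_pos"][:2]-C; print("tcp r,ang",np.linalg.norm(p).round(1),np.degrees(np.arctan2(p[1],p[0])).round(1))
E
python3 tail.py; python3 -c "
from h import *
behind(110,18.4,102)"
```

```text
30 57 [ 551.9 -103.8  123.1] 96.5
45 31 [540.3 -89.4 120.8] 107.4
60 29 [533.9 -76.5 121.7] 109.3
75 15 [532.3 -65.5 121.6] 107.8
tcp r,ang 62.6 126.1
target [518.2 -89.4]
t 5.55 at [519.1 -88.9 101.7] 109.3 j6 -0.63 F [-3.   1.7 -0.4]
dx -0.0002 dy -0.0010 dz -0.0003 twist -0.7
```

>>> carry_out(moves=[{"dx": 0.002,"dy": 0.0085,"dz": 0,"twist": 8},{"dx": 0.0027,"dy": 0.0173,"dz": 0,"twist": 16},{"dx": 0.0023,"dy": 0.026,"dz": 0,"twist": 24},{"dx": 0.0006,"dy": 0.0346,"dz": 0,"twist": 32},{"dx": -0.0022,"dy": 0.0429,"dz": 0,"twist": 40}])

```text
t: 6.05
eef_pos: [559.3, -76.7, 101.5]
tcp_rot: [-3.139, -0.0, 1.22]
ft_force: [-3.9, 2.0, -1.2]
opening: 0.004
```

>>> carry_out(moves=[{"dx": 0.002,"dy": 0.0085,"dz": 0,"twist": 8},{"dx": 0.0027,"dy": 0.0173,"dz": 0,"twist": 16},{"dx": 0.0023,"dy": 0.026,"dz": 0,"twist": 24},{"dx": 0.0006,"dy": 0.0346,"dz": 0,"twist": 32},{"dx": -0.0022,"dy": 0.0429,"dz": 0,"twist": 40}])

```text
t: 6.55
eef_pos: [599.3, -93.6, 101.4]
tcp_rot: [-3.14, 0.001, 0.522]
ft_force: [-3.4, 3.2, -1.0]
opening: 0.001
```

```bash
python3 tail.py; python3 -c "
from h import *
behind(30,18.4,102)"
```

```text
30 14 [ 591.  -127.9  125. ] 18.4
45 9 [ 602.7 -114.5  123.4] 28.1
60 20 [ 613.7 -101.   124. ] 33.7
75 19 [621.  -95.7 123.9] 34.0
tcp r,ang 63.0 45.5
target [598.8 -93.6]
t 6.6 at [600.2 -94.6 101.5] 29.4 j6 0.79 F [-1.7  2.  -1.2]
dx -0.0007 dy -0.0016 dz -0.0005 twist -0.6
```

>>> carry_out(moves=[{"dx": 0.002,"dy": 0.0085,"dz": 0,"twist": 8},{"dx": 0.0027,"dy": 0.0173,"dz": 0,"twist": 16},{"dx": 0.0023,"dy": 0.026,"dz": 0,"twist": 24},{"dx": 0.0006,"dy": 0.0346,"dz": 0,"twist": 32},{"dx": 0.0006,"dy": 0.0346,"dz": 0,"twist": 32}])

```text
t: 7.1
eef_pos: [617.4, -124.4, 101.7]
tcp_rot: [-3.141, -0.0, -0.033]
ft_force: [-0.0, -0.2, 0.3]
opening: 0.004
```

```bash
python3 tail.py; python3 - <<'E'
from h import *
behind(-20,18.4,102)
im,d=read_camera("wrist"); im2,_=read_camera("side")
a=cv2.resize(im,(533,400)); b=cv2.resize(im2[200:350,255:410],(267,258)); b=np.vstack([b,np.zeros((142,267,3),np.uint8)])
cv2.imwrite("pics/w4.png",np.hstack([a,b])[:,:,::-1])
E
```

```text
30 24 [ 588.1 -126.3  121.2] 22.3
60 9 [ 628.1 -136.5  124. ] 2.4
75 14 [ 634.5 -136.3  120.9] 2.4
tcp r,ang 63.3 14.0
target [ 618.7 -142.7]
t 7.15 at [ 617.4 -124.2  101.9] -1.7 j6 1.3 F [ 0.7  0.5 -0.2]
dx 0.0018 dy 0.0185 dz -0.0001 twist 18.3
```

View pics/w4.png

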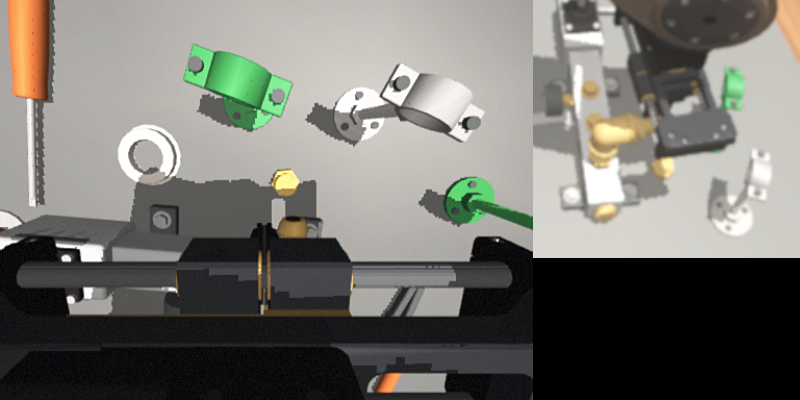

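The tail end at (281,215) and the steel ring at (418,96), in full-size pixels, are both in view; about 26° remain.

```bash
cat > m.py <<'E'
from h import *
c=camera_info("wrist"); im,d=read_camera("wrist"); P=cloud("wrist",d,c); z=P[...,2]; hsv=cv2.cvtColor(im,cv2.COLOR_RGB2HSV).astype(int)
g=(hsv[...,1]<60)&(z>100)&(z<142)&(d>60)&(np.linalg.norm(P[...,:2]-[697,-213],axis=2)<45)
q=P[g]; h=q[q[:,2]>129]; print("ring",len(q),len(h),q.min(0).round(1),q.max(0).round(1),"top part mean",h.mean(0).round(1) if len(h) else "")
r=np.linalg.norm(P[...,:2]-C,axis=2)
b=(hsv[...,0]>8)&(hsv[...,0]<28)&(hsv[...,1]>100)&(z>105)&(z<140)&(r<95)&(r>45)
q=P[b]; print("brass",len(q))
if len(q):
    v,u=np.nonzero(b); print(" px",u.min(),u.max(),v.min(),v.max(),q.mean(0).round(1),q.max(0).round(1)); e=q.mean(0)[:2]-C; print(" ang",np.degrees(np.arctan2(e[1],e[0])))
    um=(u.min()+u.max())/2; e=onplane("wrist",um,v.mean(),122,c)[:2]-C; print(" ray ang",np.linalg.norm(e),np.degrees(np.arctan2(e[1],e[0])))
E
python3 m.py
```

```text
ring 4364 1822 [ 677.7 -240.1  100.7] [ 717.4 -185.6  136.9] top part mean [ 698.4 -211.1  133.1]
brass 500
 px 249 296 208 228 [ 632.4 -139.5  125.3] [ 637.1 -120.4  129.5]
 ang 0.003196498526444232
 ray ang 75.51845406183047 3.736032027504189
```

>>> carry_out(moves=[{"dx": 0.001,"dy": 0.005,"dz": 0,"twist": 5},{"dx": 0.002,"dy": 0.01,"dz": 0,"twist": 10},{"dx": 0.002,"dy": 0.0145,"dz": 0,"twist": 14},{"dx": 0.002,"dy": 0.0185,"dz": 0,"twist": 18},{"dx": 0.002,"dy": 0.0185,"dz": 0,"twist": 18}])

```text
t: 7.8
eef_pos: [619.1, -142.4, 102.2]
tcp_rot: [-3.141, -0.001, -0.348]
ft_force: [1.7, 1.5, 0.2]
opening: 0.006
```

```bash
python3 m.py; python3 tail.py;  python3 -c "
from h import *
behind(-27.5,18.4,102)"
```

```text
ring 4327 1976 [ 677.8 -240.1  101.8] [ 717.4 -185.9  136.7] top part mean [ 698.  -212.   133.1]
brass 527
 px 247 294 207 233 [ 628.6 -160.8  125.1] [ 634.4 -141.2  136. ]
 ang -16.34262786618131
 ray ang 74.96695020426047 -12.485277097895512
30 17 [ 591.5 -135.2  117.2] 7.0
60 9 [ 626.9 -156.4  122.7] -13.4
75 14 [ 631.9 -157.1  120.6] -13.1
tcp r,ang 62.9 -2.6
target [ 617.7 -150.9]
t 7.9 at [ 618.8 -142.3  102.2] -19.8 j6 1.59 F [1.  1.4 0.7]
dx 0.0019 dy 0.0084 dz 0.0002 twist 7.7
```

>>> carry_out(moves=[{"dx": 0.001,"dy": 0.002,"dz": 0,"twist": 2},{"dx": 0.001,"dy": 0.004,"dz": 0,"twist": 4},{"dx": 0.001,"dy": 0.004,"dz": 0,"twist": 4}])

```text
t: 8.2
eef_pos: [618.5, -146.3, 102.2]
tcp_rot: [-3.141, -0.001, -0.418]
ft_force: [3.1, 2.0, -0.2]
opening: 0.004
```

>>> carry_out(moves=[{"dx": 0,"dy": -0.012,"dz": 0,"twist": 0},{"dx": 0,"dy": -0.012,"dz": -0.04,"twist": 0},{"dx": -0.03,"dy": -0.012,"dz": -0.085,"twist": 0},{"dx": -0.06,"dy": -0.012,"dz": -0.12,"twist": 0},{"dx": -0.06,"dy": -0.012,"dz": -0.12,"twist": 0}])

```text
t: 8.7
eef_pos: [567.4, -109.8, 227.1]
tcp_rot: [-3.141, -0.006, -0.417]
ft_force: [2.2, -0.1, 1.1]
opening: 0.006
```

```bash
cat > top.py <<'E'
from h import *
import sys
c=camera_info("wrist"); im,d=read_camera("wrist"); cv2.imwrite(f"pics/{sys.argv[1]}.png",im[:,:,::-1]); P=cloud("wrist",d,c); z=P[...,2]; hsv=cv2.cvtColor(im,cv2.COLOR_RGB2HSV).astype(int)
g=(hsv[...,1]<60)&(z>129)&(z<142)&(np.linalg.norm(P[...,:2]-[697,-213],axis=2)<30); q=P[g]; R=q.mean(0)[:2]
rc,_,_=cv2.minAreaRect(q[:,:2].astype(np.float32)); print("ring",len(q),R.round(1),np.round(rc,1))
r=np.linalg.norm(P[...,:2]-C,axis=2)
b=(hsv[...,0]>8)&(hsv[...,0]<28)&(hsv[...,1]>100)&(z>108)&(z<142)&(r<95)
n,l,st,_=cv2.connectedComponentsWithStats(b.astype(np.uint8)); i=1+st[1:,4].argmax(); q=P[l==i]; v,u=np.nonzero(l==i)
print("brass",len(q),"px",u.min(),u.max(),v.min(),v.max())
a0=np.radians(-24); s=(q[:,:2]-C)@[np.cos(a0),np.sin(a0)]; t=(q[:,:2]-C)@[-np.sin(a0),np.cos(a0)]
mid=[]
for lo in range(-20,85,6):
    k=(s>=lo)&(s<lo+6)
    if k.sum()>5: mid.append((s[k].mean(),(t[k].min()+t[k].max())/2)); print(lo,k.sum(),t[k].min().round(1),t[k].max().round(1),q[k][:,2].max().round(1))
mid=np.array(mid); k=(mid[:,0]<78); p=np.polyfit(mid[k,0],mid[k,1],1); print("axis fit: ang",-24+np.degrees(np.arctan(p[0])),"offset at C",p[1].round(2))
k=mid[:,0]>40; a=-24+np.degrees(np.arctan2(mid[k,1].mean(),mid[k,0].mean())); print("C->tail ang",a)
for A in(a,-24+np.degrees(np.arctan(p[0]))):
    A=np.radians(A); e=R-C; print(" clip y (cw-past +):",np.round(-np.sin(A)*e[0]+np.cos(A)*e[1],1),"clip x",np.round(np.cos(A)*e[0]+np.sin(A)*e[1],1))
E
python3 top.py w5
```

```text
ring 628 [ 697.4 -212.5] [ 697.4 -213. ]
brass 1876 px 267 297 112 202
-14 41 -5.7 12.0 132.0
-8 115 -10.0 16.0 134.2
-2 153 -10.8 16.2 135.7
4 148 -10.8 16.4 135.3
10 155 -10.3 16.5 135.1
16 146 -10.2 16.7 135.5
22 159 -11.7 18.9 137.3
28 170 -11.6 18.9 136.6
34 147 -8.3 14.8 133.5
40 94 -4.6 11.8 129.5
46 94 -4.3 11.9 129.4
52 95 -4.1 12.1 130.7
58 96 -3.8 12.4 129.6
64 97 -3.6 12.4 129.4
70 112 -3.4 12.5 129.3
76 54 -2.2 11.7 128.8
axis fit: ang -22.844216002658584 offset at C 2.92
C->tail ang -20.048463560120272
 clip y (cw-past +): -20.1 clip x 157.9
 clip y (cw-past +): -12.4 clip x 158.7
```

View pics/w5.png

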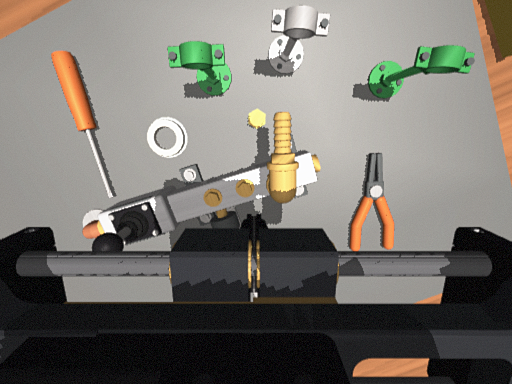

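The top view shows the tail from (283,195) to (283,113), pointing just left of the steel ring at (300,22). The fit puts its line about 15 mm short of the ring centre, so about 5.3° remains. I'll go back down behind the tail.

```bash
python3 -c "
from h import *
go(623.4,-135.3,102,np.radians(-24))"
```

```text
t 8.75 at [ 568.1 -110.3  224.8] -23.9 j6 1.68 F [-0.4 -0.6  0.1]
dx 0.0607 dy 0.0005 dz 0.1228 twist 0.1
```

Next I go down at that spot, then push in: -24° contact pose to the -29.3° pose, slowly.

>>> carry_out(moves=[{"dx": 0.045,"dy": 0,"dz": 0.02,"twist": 0},{"dx": 0.06,"dy": 0,"dz": 0.06,"twist": 0},{"dx": 0.06,"dy": 0,"dz": 0.1,"twist": 0},{"dx": 0.06,"dy": 0,"dz": 0.122,"twist": 0},{"dx": 0.06,"dy": 0,"dz": 0.122,"twist": 0}])

```text
t: 9.25
eef_pos: [621.6, -135.0, 95.3]
tcp_rot: [3.141, 0.008, -0.419]
ft_force: [-0.4, -0.4, 0.2]
opening: 0.006
```

```bash
python3 -c "
from h import *
go(617.4,-151.9,102,np.radians(-29.3))"
```

```text
t 9.25 at [ 621.6 -135.    95.3] -24.0 j6 1.67 F [-0.4 -0.4  0.2]
dx 0.0031 dy 0.0172 dz -0.0067 twist 5.3
```

>>> carry_out(moves=[{"dx": 0.001,"dy": 0.006,"dz": 0,"twist": 0},{"dx": 0.001,"dy": 0.011,"dz": 0,"twist": 1},{"dx": 0.0015,"dy": 0.014,"dz": 0,"twist": 3},{"dx": 0.002,"dy": 0.016,"dz": 0,"twist": 4.5},{"dx": 0.002,"dy": 0.0175,"dz": 0,"twist": 5.3}])

```text
t: 9.75
eef_pos: [618.6, -152.8, 101.2]
tcp_rot: [-3.141, -0.003, -0.514]
ft_force: [4.6, 3.5, 1.1]
opening: 0.005
```

>>> carry_out(moves=[{"dx": 0,"dy": 0,"dz": 0,"twist": 0},{"dx": 0,"dy": 0,"dz": 0,"twist": 0}])

```text
t: 9.95
eef_pos: [618.1, -152.6, 100.6]
tcp_rot: [-3.142, -0.001, -0.512]
ft_force: [1.8, 1.7, 2.4]
opening: 0.006
```

>>> carry_out(moves=[{"dx": 0,"dy": -0.012,"dz": 0,"twist": 0},{"dx": 0,"dy": -0.012,"dz": -0.04,"twist": 0},{"dx": -0.03,"dy": -0.012,"dz": -0.085,"twist": 0},{"dx": -0.06,"dy": -0.012,"dz": -0.12,"twist": 0},{"dx": -0.06,"dy": -0.012,"dz": -0.12,"twist": 0}])

```text
t: 10.45
eef_pos: [570.5, -111.0, 224.9]
tcp_rot: [-3.141, -0.005, -0.511]
ft_force: [0.5, -0.3, 0.2]
opening: 0.005
```

```bash
python3 top.py w6 | grep -v "^[-0-9]"
```

```text
ring 645 [ 697.5 -212.7] [ 697.6 -212.8]
brass 1906 px 267 298 112 203
axis fit: ang -28.110376176119257 offset at C 2.48
C->tail ang -25.81067645461127
 clip y (cw-past +): -4.2 clip x 159.2
 clip y (cw-past +): 2.1 clip x 159.3
```

The tail line now passes about 0.4 mm from the ring centre (fitted 2.5 mm offset from C included), so step 1 is met. Next I locate the knob.

```bash
python3 - <<'E'
from h import *
for n in("wrist","side","scene"):
    c=camera_info(n); im,d=read_camera(n); P=cloud(n,d,c); z=P[...,2]
    k=(d>0)&(im.max(2)<80)&(z>122)&(z<156)&(np.linalg.norm(P[...,:2]-[580,51],axis=2)<28); q=P[k]
    if len(q)<10: print(n,len(q)); continue
    A=np.c_[2*q,np.ones(len(q))]; x=np.linalg.lstsq(A,(q**2).sum(1),rcond=None)[0]
    v,u=np.nonzero(k); print(n,len(q),"sphere",x[:3].round(1),np.sqrt(x[3]+x[:3]@x[:3]).round(1),"ray",onplane(n,(u.min()+u.max())/2,(v.min()+v.max())/2,136,c).round(1),q.mean(0).round(1))
K=np.array([580,51]); u=np.array([-.125,-.992]); t=K-37*u; print(t); go(t[0],t[1],225,np.radians(-7.2))
E
```

```text
wrist 14 sphere [579.7  53.9 139.6] 14.1 ray [579.6  57.7 136. ] [577.3  53.9 143.2]
side 77 sphere [578.2  52.9 138.5] 12.2 ray [579.1  52.1 136. ] [576.8  46.4 142.9]
scene 101 sphere [581.5  56.  135.2] 13.6 ray [580.8  57.  136. ] [586.8  60.6 139.9]
[584.625  87.704]
t 10.65 at [ 571.4 -112.4  218.9] -29.3 j6 1.78 F [-0.3  0.1 -1. ]
dx -0.0865 dy -0.1809 dz -0.0061 twist -22.1
```

>>> carry_out(moves=[{"dx": -0.088,"dy": -0.184,"dz": -0.005,"twist": -22.1},{"dx": -0.088,"dy": -0.184,"dz": -0.005,"twist": -22.1},{"dx": -0.088,"dy": -0.184,"dz": -0.005,"twist": -22.1},{"dx": -0.088,"dy": -0.184,"dz": -0.005,"twist": -22.1},{"dx": -0.088,"dy": -0.184,"dz": -0.005,"twist": -22.1}])

```text
t: 11.15
eef_pos: [584.9, 95.5, 223.2]
tcp_rot: [-3.142, 0.003, -0.122]
ft_force: [-0.8, -1.0, 0.2]
opening: 0.002
```

```bash
python3 -c "
from h import *
go(584.6,90.7,121,np.radians(-7.2))"
```

```text
t 11.15 at [584.9  95.5 223.2] -7.0 j6 1.74 F [-0.8 -1.   0.2]
dx 0.0003 dy 0.0048 dz 0.1022 twist 0.2
```

>>> carry_out(moves=[{"dx": 0,"dy": 0,"dz": 0.045,"twist": 0},{"dx": 0,"dy": 0,"dz": 0.085,"twist": 0},{"dx": 0,"dy": 0.004,"dz": 0.102,"twist": 0},{"dx": 0,"dy": 0.004,"dz": 0.102,"twist": 0}])

```text
t: 11.55
eef_pos: [583.1, 86.1, 119.0]
tcp_rot: [3.14, 0.007, -0.127]
ft_force: [-0.3, 0.0, -0.2]
opening: 0.001
```

>>> carry_out(moves=[{"dx": 0,"dy": 0.008,"dz": 0,"twist": 0},{"dx": 0,"dy": 0.016,"dz": 0,"twist": 0},{"dx": 0,"dy": 0.023,"dz": 0,"twist": 0},{"dx": 0,"dy": 0.028,"dz": 0,"twist": 0},{"dx": 0,"dy": 0.028,"dz": 0,"twist": 0}])

```text
t: 12.05
eef_pos: [581.4, 58.7, 124.0]
tcp_rot: [-3.141, -0.002, -0.127]
ft_force: [1.4, 4.7, 4.8]
opening: 0.005
```

>>> carry_out(moves=[{"dx": 0,"dy": 0.003,"dz": 0,"twist": 0},{"dx": 0,"dy": 0.006,"dz": 0,"twist": 0},{"dx": 0,"dy": 0.006,"dz": 0,"twist": 0}])

```text
t: 12.35
eef_pos: [580.8, 53.4, 123.6]
tcp_rot: [-3.141, -0.002, -0.127]
ft_force: [2.8, 7.3, 3.6]
opening: -0.001
```

```bash
cat > kn.py <<'E'
from h import *
for n in("scene","side"):
    c=camera_info(n); im,d=read_camera(n); P=cloud(n,d,c); z=P[...,2]
    k=(d>0)&(im.max(2)<80)&(z>112)&(z<156)&(abs(P[...,0]-578)<18)&(P[...,1]<70)&(P[...,1]>5); q=P[k]
    v,u=np.nonzero(k); print(n,len(q),q.min(0).round(1),q.max(0).round(1),q.mean(0).round(1))
    if n=="scene": cv2.imwrite("pics/k.png",cv2.resize(im[130:240,170:290],None,fx=5,fy=5)[:,:,::-1])
print(state()["ft_force"],state()["eef_pos"])
E
python3 kn.py
```

```text
scene 153 [570.4  25.  123.2] [595.2  64.  156. ] [587.7  49.9 139.5]
side 49 [561.7  18.  125.1] [586.   27.8 139.3] [572.7  20.9 133.2]
[2.77424804 6.03630923 3.30992901] [580.78271444  53.59861427 123.63137767]
```

View pics/k.png

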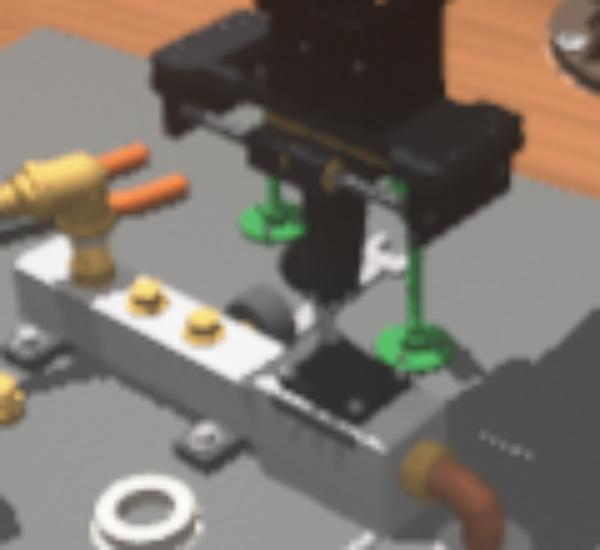

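The lever leans towards the elbow, with the knob at about (320,270) in the crop ahead of the fingers. The force is still below the 9 N at the stop, so I'll go on in small steps.

>>> carry_out(moves=[{"dx": 0,"dy": 0.001,"dz": 0,"twist": 0},{"dx": 0,"dy": 0.002,"dz": 0,"twist": 0},{"dx": 0,"dy": 0.002,"dz": 0,"twist": 0}])

```text
t: 12.75
eef_pos: [580.5, 51.8, 123.5]
tcp_rot: [-3.141, -0.002, -0.127]
ft_force: [4.1, 6.9, 2.3]
opening: 0.002
```

>>> carry_out(moves=[{"dx": 0,"dy": 0.001,"dz": 0,"twist": 0},{"dx": 0,"dy": 0.0015,"dz": 0,"twist": 0},{"dx": 0,"dy": 0.0015,"dz": 0,"twist": 0}])

```text
t: 13.05
eef_pos: [580.3, 50.4, 123.3]
tcp_rot: [-3.141, -0.002, -0.127]
ft_force: [4.1, 6.7, 1.0]
opening: 0.005
```

```bash
python3 kn.py
```

```text
scene 145 [571.2  20.5 121.6] [594.8  61.2 155.5] [587.4  46.7 139.1]
side 42 [561.3  13.4 123.6] [585.1  25.8 137.2] [572.4  17.5 132.4]
[3.84665208 7.46705098 0.49076777] [580.30519592  50.40000212 123.32429665]
```

>>> carry_out(moves=[{"dx": 0,"dy": 0.001,"dz": 0,"twist": 0},{"dx": 0,"dy": 0.0015,"dz": 0,"twist": 0},{"dx": 0,"dy": 0.0015,"dz": 0,"twist": 0}])

```text
t: 13.45
eef_pos: [580.1, 49.0, 123.2]
tcp_rot: [-3.141, -0.002, -0.127]
ft_force: [3.3, 7.2, -1.2]
opening: 0.003
```

>>> carry_out(moves=[{"dx": 0,"dy": 0.001,"dz": 0,"twist": 0},{"dx": 0,"dy": 0.0015,"dz": 0,"twist": 0},{"dx": 0,"dy": 0.0015,"dz": 0,"twist": 0}])

```text
t: 13.75
eef_pos: [579.9, 47.6, 123.0]
tcp_rot: [-3.14, -0.002, -0.127]
ft_force: [4.0, 8.7, -3.2]
opening: 0.004
```

>>> carry_out(moves=[{"dx": 0,"dy": 0.001,"dz": 0,"twist": 0},{"dx": 0,"dy": 0.001,"dz": 0,"twist": 0},{"dx": 0,"dy": 0.001,"dz": 0,"twist": 0}])

```text
t: 14.05
eef_pos: [579.7, 47.0, 123.0]
tcp_rot: [-3.14, -0.001, -0.127]
ft_force: [4.6, 11.6, -2.9]
opening: 0.005
```

>>> carry_out(moves=[{"dx": 0,"dy": 0.001,"dz": 0,"twist": 0},{"dx": 0,"dy": 0.001,"dz": 0,"twist": 0},{"dx": 0,"dy": 0.001,"dz": 0,"twist": 0}])

```text
t: 14.35
eef_pos: [579.7, 46.8, 123.0]
tcp_rot: [-3.139, -0.002, -0.127]
ft_force: [5.4, 17.9, -3.0]
opening: 0.008
```

```bash
python3 kn.py
```

```text
scene 143 [569.3  17.4 119.8] [595.2  57.5 155.2] [586.7  43.2 138.5]
side 42 [562.2  11.8 123. ] [584.4  21.8 137.3] [572.8  14.5 130.4]
[ 5.23788223 17.63554472 -2.81511885] [579.66850169  46.78575585 122.9961238 ]
```

The force has jumped to 18 N while the arm stays put, so the lever is on its stop. I'll hold for 1.2 s, then ease back.

>>> carry_out(moves=[{"dx": 0,"dy": 0,"dz": 0,"twist": 0},{"dx": 0,"dy": 0,"dz": 0,"twist": 0},{"dx": 0,"dy": 0,"dz": 0,"twist": 0},{"dx": 0,"dy": 0,"dz": 0,"twist": 0},{"dx": 0,"dy": 0,"dz": 0,"twist": 0}])

```text
t: 14.95
eef_pos: [579.7, 46.8, 123.0]
tcp_rot: [-3.139, -0.001, -0.127]
ft_force: [5.6, 17.3, -3.4]
opening: 0.008
```

>>> carry_out(moves=[{"dx": 0,"dy": 0,"dz": 0,"twist": 0},{"dx": 0,"dy": 0,"dz": 0,"twist": 0},{"dx": 0,"dy": 0,"dz": 0,"twist": 0},{"dx": 0,"dy": 0,"dz": 0,"twist": 0},{"dx": 0,"dy": 0,"dz": 0,"twist": 0}])

```text
t: 15.45
eef_pos: [579.7, 46.8, 123.0]
tcp_rot: [-3.139, -0.002, -0.127]
ft_force: [5.2, 17.0, -2.9]
opening: 0.002
```

>>> carry_out(moves=[{"dx": 0,"dy": -0.01,"dz": 0,"twist": 0},{"dx": 0,"dy": -0.02,"dz": 0,"twist": 0},{"dx": 0,"dy": -0.03,"dz": 0,"twist": 0},{"dx": 0,"dy": -0.042,"dz": 0,"twist": 0},{"dx": 0,"dy": -0.055,"dz": 0,"twist": 0}])

```text
t: 15.95
eef_pos: [585.9, 100.0, 122.8]
tcp_rot: [3.141, 0.0, -0.127]
ft_force: [0.0, -0.3, 0.0]
opening: 0.007
```

>>> carry_out(moves=[{"dx": 0,"dy": 0,"dz": -0.04,"twist": 0},{"dx": 0,"dy": 0,"dz": -0.09,"twist": 0},{"dx": 0,"dy": 0,"dz": -0.14,"twist": 0},{"dx": 0,"dy": 0,"dz": -0.14,"twist": 0},{"dx": 0,"dy": 0,"dz": -0.14,"twist": 0}])

```text
t: 16.45
eef_pos: [586.0, 99.8, 263.7]
tcp_rot: [-3.142, -0.002, -0.126]
ft_force: [0.0, 0.3, -1.1]
opening: 0.003
```

```bash
python3 kn.py; python3 -c "
from h import *
go(520,-90,330,np.radians(-20))"
```

```text
scene 96 [573.3  46.7 124.6] [595.   69.5 148.5] [586.4  60.3 140.4]
side 116 [564.4  39.3 127.3] [589.8  59.7 151.7] [576.   47.6 143.6]
[ 0.55017754 -0.47633826 -0.423472  ] [585.41524812  99.61481592 261.70382168]
t 16.55 at [585.4  99.6 261.7] -7.2 j6 1.75 F [ 0.6 -0.5 -0.4]
dx -0.0410 dy 0.1963 dz -0.0683 twist 12.8
```

The knob is back where it was. I'll take a last look at the tail from above.

>>> carry_out(moves=[{"dx": -0.04,"dy": 0.195,"dz": -0.03,"twist": 12},{"dx": -0.04,"dy": 0.195,"dz": -0.03,"twist": 12},{"dx": -0.04,"dy": 0.195,"dz": -0.03,"twist": 12},{"dx": -0.04,"dy": 0.195,"dz": -0.03,"twist": 12},{"dx": -0.04,"dy": 0.195,"dz": -0.03,"twist": 12}])

```text
t: 17.05
eef_pos: [520.2, -93.1, 292.4]
tcp_rot: [3.141, 0.001, -0.341]
ft_force: [1.4, 0.2, -0.5]
opening: 0.001
```

```bash
python3 top.py w7 | grep -v "^[-0-9]"; python3 -c "print(__import__('h').state()['ft_force'])"
```

```text
ring 26 [ 687.1 -215.5] [ 689.1 -210.4]
brass 1348 px 266 295 72 150
axis fit: ang -28.012950676203722 offset at C 2.4
C->tail ang -25.880006194492815
 clip y (cw-past +): -11.2 clip x 151.1
 clip y (cw-past +): -5.5 clip x 151.4
[ 0.29585406  0.63816525 -0.51300697]
```

View pics/w7.png

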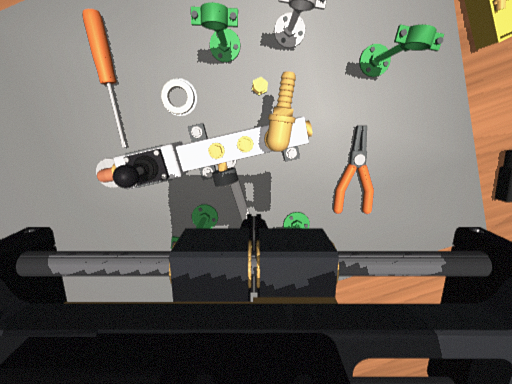

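The last view shows the tail from (278,140) to (289,72), heading for the ring at about (303,0). The ring is cut off at the picture's edge, so its centre here is not valid. The tail angle is unchanged at -28.0°, the lever is upright, and the arm is clear.

```bash
python3 -c "
from h import *
print(job_done())"
```

```text
the job is handed in; nothing more can be done
None
```

The elbow is screwed on to the clip, the outlet is blown through, and I handed the job in at about 17 s of the 64 s. I pushed the hose tail clockwise about 190° with the shut fingers until it pointed through the steel clip's ring. I then pushed the lever to its stop, held it more than 1 s and let it spring back.

**Tail:** The last full top view put the tail line about 0.4 mm from the ring's centre, trusting the fitted axis line. Taking instead my first estimate of the elbow's axis point, which disagreed with that line by about 2.5 mm, gives about 4 mm short. Both are inside the 12 mm allowed. The final view showed the same tail angle (-28.0°).

**Lever:** On the stop, the force rose to about 18 N with the arm no longer moving. Afterwards the knob measured back at its starting place, and there was no contact force on the arm.

**Failed or weaker checks:**
- The ring was cut off at the edge of the final picture, so its centre there (reading 5 to 11 mm short) was invalid. I used the earlier centre instead.
- Depth heights from the wrist camera read about 3 mm high.
- The tools and loose parts looked in place in the final view, but I did not measure them.

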